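Load the setting-up disc into the sprung nest of a bench analyser

ROBOT

A 6-joint arm with a two-finger parallel gripper is mounted at the origin on a cart in front of the work surface, level with it; the furniture and walls round the work are solid. World frame = base frame: x ahead of the robot, y to its left, z up, the work surface at z = 0. Lengths are in m, angles in rad, forces in N, time in s.
With the tool pointing down it reaches from about 0.325 to 0.775 m from the base axis. Payload 9.3 kg.
Tool frame: the origin (TCP) lies at the very end of the fingers, on their centre line; the grasp point (between the pads) lies bot.tcp_to_grasp behind it (bot.tcp_to_grasp is the distance from the TCP to the grasp point, in m); z points along the fingers, y is the line along which they close (so a half turn about z gives the same grasp; the last joint's range is limited). The gripper opens to 85 mm and grips with 20 to 120 N. Pads are 22 mm wide; open, the fingers measure 114 mm over their backs; the gripper's body (76 mm by 85 mm) begins 54 mm behind the grasp point. The pads swing forward as they close: fully open they stand 13 mm farther back than shut.
Start: joints at [1.012, 0.259, 0.021, 1.334, 0, 1.418], TCP at [0.217, 0.505, 0.231] pointing down, gripper open.
Joint ranges: [-3.04, 3.04], [-0.91, 1.82], [-1.04, 1.36], [-1.92, 1.95], [-1.52, 1.45], [-3.14, 3.14]. Speed limits (rad/s): [2.22, 2.22, 2.79, 3.14, 3.14, 3.14].

INTERFACE

Orientations are given as a 3x3 rotation matrix whose columns are the frame's x, y, z axes.
In Python, from bench import status, viewer, job, bot gives the robot as it stands.
- The arm moves only by the shell command python3 -m crank 'ROWS' [FORCE]. ROWS is JSON, a list that holds one entry, the list of rows, each a list of 7 numbers: the shift along the tool's x, y, z in units of 30 mm (1.0 is 30 mm), then the turn, a rotation vector about the tool's x, y, z in units of 5 degrees (1.0 is 5 degrees), then the opening, from -1 (shut) to 1 (fully open), so that 0 is half open. A call has exactly 8 rows; each row is the pose to reach, as a shift and turn from the pose commanded when the call began, along the tool's axes at that moment; what a row does not reach only later rows make up. A row lasts 1/12 s, in which the tool goes at most 41.7 mm and 7.16 degrees, less where a joint would pass 70% of its speed; a pose out of reach is approached as far as the arm can. A call with a gripper value outside its range is refused whole. The fingers move at their own pace and stop on an object; FORCE is the grip in N (left out, the last holds). Time passes only in rows, so rows that repeat a pose let the fingers close, or fill a call up. It gives the time, the measured TCP pose, the force, the opening and the grip force at its end, in the units of the state.
- status.get_state(): the state, without advancing time (a new reading comes with each control period).
- viewer.get_image(name): name is "scene" or "top" or "wrist"; returns a dict with "img" (420x560x3 uint8, red, green, blue), "intrinsics" (3x3 intrinsics, pixels), "position" and "attitude" of the camera in the world; the wrist camera has in their place "T_tool_cam" (4x4, takes a point from camera to tool coordinates, whose origin is the TCP and whose axes are the flange's). Camera axes: x right, y up, looking along -z (the intrinsics and any distortion apply to the point x, -y, -z); pixel columns grow to the right and rows downward; lengths in m; the calibration is good to about 2 mm. A picture is of the moment at which its call begins: read the wrist's pose just before it. There is no depth.
- job.finish_job(): hands the job in; it is judged then, once.
The state is a dict: "clock": time; "q": joint angles; "qvel": joint speeds; "joint_torque": joint torques, N m; "eef_pos": TCP position; "ee_rot": TCP orientation; "wrist_force": force on the tool from outside, world axes, zero at the start; "moment": the same for the moment, N m; "opening": opening from 0.0 (shut) to 1.0 (fully open); "finger_force": force on a finger pad.
Only numpy, scipy, OpenCV 4.12 (cv2) and the standard library are available. Lean on these libraries where they do the work, as an engineer would, in place of code of your own. Each camera call takes 0.05 s, during which the arm holds its last target. There are 200 camera calls.

TASK

Take the larger, grey reference disc from the sample tray and lay it flat on the analyser's loading ledge, in front of the lip, and let go. Then push it over the lip and under the sprung hold-down until it drops flat into the pocket, and press it home against the two steel pins with a firm but gentle push; the pins are a ground datum and must not be rammed, nor the arm leaned on the analyser. Leave it seated there and do not disturb the tan disc, the loupe or the blue sample cup.

Things in the scene. Friction and masses are not known exactly. Their poses are not given: they have to be found in the camera images.
- stage: white bench analyser, 184 x 94 mm, fixed on the bench; origin on the bench under the middle of the pocket. x is the push direction, from the loading end (facing the robot) over the lip to the pins; y left, z up. Housing top 43 mm above the bench beside the rails; tallest part the hold-down's bearing blocks, 80 mm, x 48 to 66 mm. Heights are above the bench, x and y in this frame
- seat (a point): middle of the pocket floor (48.5 mm high, from x -25 mm on). Beyond it two rigid 8 mm steel pins, 41 degrees either side, stop the disc, on a clamped carriage set so that the disc's centre comes to rest 3.5 mm before to 5 mm beyond this point: the setting is not reported, feel for it. Firm is over 3 N on a pin for 0.3 s, which takes a push of 13 to 17 N; 15 N on a pin spoils it
- ledge (a point): middle of the place to lay the disc on the loading ledge, x -59 mm: ledge 49.5 mm high, x -88 to -33 mm. Two guide rails, inner faces at y +-22, outer +-30 mm, tops 52.5 mm high, run from x -80 to +28 mm along ledge and pocket; axes as the stage
- lip (a point): middle of the lip's inner top edge, 25 mm before the seat. The lip is 51.5 mm high and flat from x -27.5 to -25 mm; a ramp climbs to it from x -33 mm. Under a push, friction on the finger can keep the disc's nose up on the lip or its tail hanging on it: ease off a few mm and it drops. Tips 55.5 mm high clear the lip and meet the disc all the way
- holddown (a joint): angle of the sprung hold-down, a steel blade hinged behind the pocket with a white slippery shoe over it (underside 57.3 mm high at x 11 mm, its nose rising to 65 mm at x -9 mm): 0 is down on its stop; grows as the passing disc lifts it, up to 0.6 rad. Reads about 0.025 on the seated disc and presses on it with about 2.5 N. Pushing the disc over the lip and under it takes 3 to 12 N
- disc: grey metal reference disc, 40 mm diameter, 10 mm thick, about 0.1 kg; origin at the centre of its underside, z along its axis. It lies in the tray
- tan_disc: tan metal reference disc, 35 mm diameter, 12 mm thick; origin at the centre of its underside. It lies in the same tray and stays there
- tray: shallow white sample tray, 127 x 299 mm, long side along its y axis, rim 16 mm high, floor 3 mm above the bench; fixed; origin on the bench under its middle
- loupe: small black folding loupe with a white case, 33 x 60 x 18 mm, lying on the bench; origin at the centre of its underside
- cup: small white sample cup with a blue ring, 34 mm diameter, 19 mm high; origin at the centre of its underside
Not all that is in view belongs to the job. Several things have the shape of the disc; the one meant has the colours described above.

How it is judged:
By the outcome, as a careful person would: the job done as asked, in the order asked, and still so for the second after the job is handed in, with the robot touching nothing.
It also fails if it takes over 64 s, if anything falls off the work surface, if the arm or the gripper's body presses on something with over 40 N, if the wrist force passes 120 N, or if a joint passes its speed limit or range.

## Working session

There is one attempt and no reset: what is moved stays moved. The work goes in short steps, Python scripts to look and compute and a shell command to move; the robot and the scene stay as the last step left them, time stands still between calls to the robot, and variables do not carry over. Pictures are saved under pics/ and viewed, at most 10 in all, crops included, and the job is handed in when it is done.

```bash
mkdir -p pics; ls
cat > h.py <<'E'
import numpy as np,cv2,sys
from bench import status,viewer,job,bot
def snap(n,f):
    s=status.get_state();d=viewer.get_image(n);cv2.imwrite(f'pics/{f}.png',d['img'][:,:,::-1])
    if n=='wrist':
        T=np.eye(4);T[:3,:3]=s['ee_rot'];T[:3,3]=s['eef_pos'];C=T@np.array(d['T_tool_cam'])
    else:
        C=np.eye(4);C[:3,:3]=d['attitude'];C[:3,3]=d['position']
    np.savez(f'pics/{f}.npz',K=d['intrinsics'],C=C);return d
def px(f,u,v,z):
    a=np.load(f'pics/{f}.npz');r=a['C'][:3,:3]@(np.linalg.solve(a['K'],[u,v,1])*[1,-1,-1]);p=a['C'][:3,3]
    return (p+r*(z-p[2])/r[2]).round(4)
def proj(f,P):
    a=np.load(f'pics/{f}.npz');c=a['C'][:3,:3].T@(np.array(P)-a['C'][:3,3]);q=a['K']@(c*[1,-1,-1]);return (q[:2]/q[2]).round(1)
E
python3 - <<'E'
from h import *
d=snap('top','top1');print({k:v for k,v in d.items() if k!='img'});snap('scene','sc1');w=snap('wrist','w1');print(w['T_tool_cam'],[k for k in w])
print(status.get_state(),bot.tcp_to_grasp)
E
```

```text
pics
{'intrinsics': array([[422.33159358,   0.        , 282.04403162],
       [  0.        , 422.33159358, 206.85326949],
       [  0.        ,   0.        ,   1.        ]]), 'position': array([0.40094589, 0.23545734, 1.00108762]), 'attitude': array([[-0.02925251,  0.99374218, -0.1077997 ],
       [-0.99949699, -0.02775805,  0.01533819],
       [ 0.0122499 ,  0.10819416,  0.99405431]])}
[[-5.98184596e-04  9.51614935e-01  3.07292462e-01  7.83556582e-02]
 [ 9.99999815e-01  6.03175838e-04  7.87306966e-05  9.97352626e-04]
 [-1.10430081e-04  3.07292452e-01 -9.51615120e-01 -1.41700091e-01]
 [ 0.00000000e+00  0.00000000e+00  0.00000000e+00  1.00000000e+00]] ['img', 'intrinsics', 'T_tool_cam']
{'clock': 0.15, 'q': array([1.01237736e+00, 2.59031049e-01, 2.09666360e-02, 1.33368189e+00,
       1.14654178e-05, 1.41820665e+00]), 'qvel': array([-5.96373445e-04, -2.20617968e-03,  2.24347647e-03, -3.75015802e-05,
       -1.05027283e-04, -4.93002334e-04]), 'joint_torque': array([ 1.96005087e-03, -5.55974865e+01,  3.44658995e+01,  1.14547822e-02,
       -2.46451391e-04,  1.02762121e-05]), 'eef_pos': array([0.21702067, 0.50516052, 0.23083436]), 'ee_rot': array([[-9.18775283e-01,  3.94780591e-01, -5.13062692e-04],
       [ 3.94780894e-01,  9.18774949e-01, -7.99590662e-04],
       [ 1.55726274e-04, -9.37191486e-04, -9.99999549e-01]]), 'wrist_force': array([0.88245871, 0.87359969, 0.7611057 ]), 'moment': array([-0.06071738, -0.01606432,  0.03158323]), 'finger_force': 0.0, 'opening': 0.9997953098099583} 0.0187
```

View pics/top1.png

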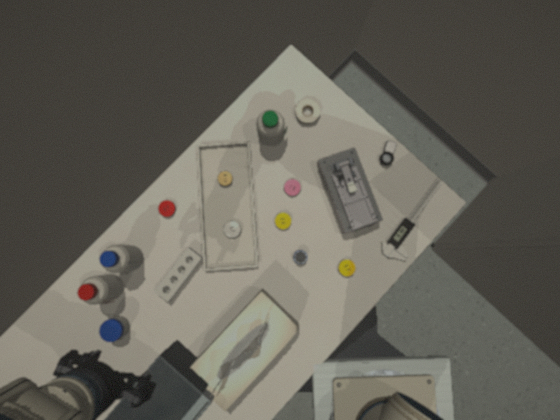

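View pics/sc1.png

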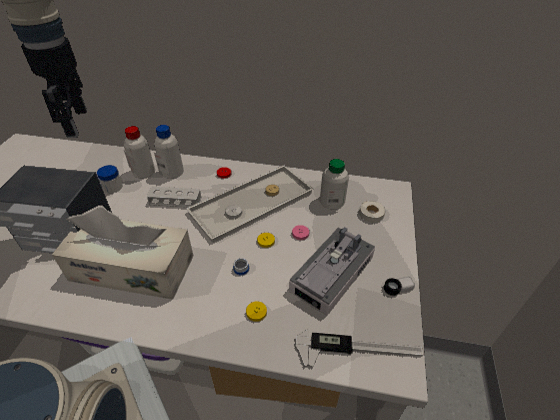

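The top view shows the grey disc at about (232,229), the tan disc at (225,178), and the analyser around (349,192) with its loading end toward the lower right. I'll enlarge that area.

Run:
```python
from h import *
i=cv2.imread('pics/top1.png')[130:280,195:395]
cv2.imwrite('pics/c1.png',cv2.convertScaleAbs(cv2.resize(i,None,fx=4,fy=4,interpolation=3),alpha=1.3))
for u,v,z in [(232,229,.013),(225,178,.015),(349,192,.045)]: print(px('top1',u,v,z))
```

```text
[0.4593 0.3386 0.013 ]
[0.5802 0.353  0.015 ]
[0.5346 0.0664 0.045 ]
```

View pics/c1.png

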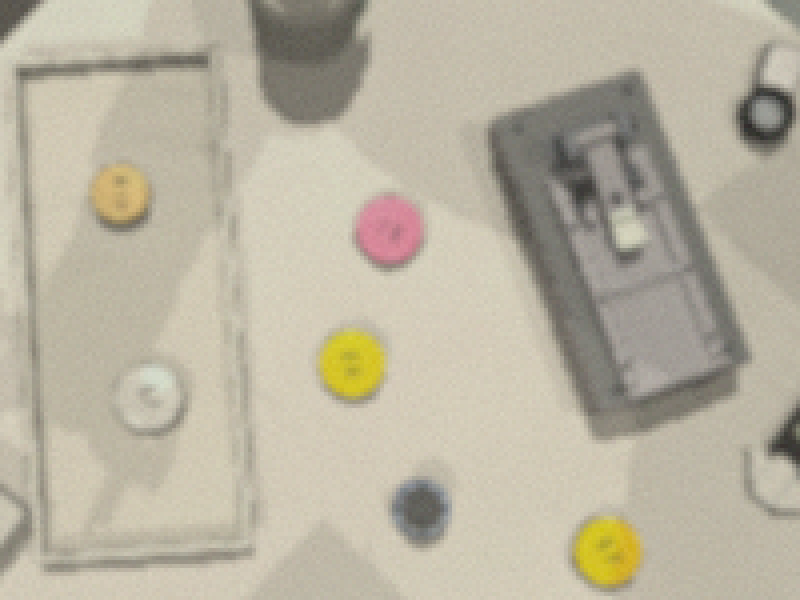

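The grey disc is at crop (150,397). Housing corners are about (490,122), (640,70) and (747,357), and the ledge's near end spans about (632,398) to (735,362).

Run:
```python
from h import *
f=lambda u,v,z:px('top1',195+u/4,130+v/4,z)
FL,FR,NR,NL=f(490,122,.043),f(640,70,.043),f(747,357,.043),f(595,408,.043)
print(FL,FR,NR,NL,np.linalg.norm(FL-FR),np.linalg.norm(FR-NR),np.linalg.norm(FL-NL))
d=(FL+FR-NL-NR)[:2];print('yaw',np.degrees(np.arctan2(d[1],d[0])),'mid',(FL+FR+NL+NR)/4)
A,B=f(632,398,.05),f(735,362,.05);print('ledge end',A,B,'shoe nose',f(628,248,.066),'lip',f(598,297,.05),f(690,265,.05))
D=f(150,397,.013);print('disc',D)
s=status.get_state();R=s['ee_rot'];print('to disc tool units',R.T@(D-s['eef_pos'])/.03)
```

```text
[0.6103 0.1356 0.043 ] [0.6387 0.0472 0.043 ] [ 0.4701 -0.0059  0.043 ] [0.4435 0.0822 0.043 ] 0.09284998653742502 0.17676416492038202 0.17513937307184807
yaw 17.616272723842755 mid [0.54065  0.064775 0.043   ]
ledge end [0.4482 0.0622 0.05  ] [0.4669 0.0028 0.05  ] shoe nose [0.5314 0.0634 0.066 ] lip [0.5061 0.0788 0.05  ] [0.5229 0.0255 0.05  ]
disc [0.4587 0.3375 0.013 ]
to disc tool units [-9.60906968 -1.94759396  7.26147734]
```

```bash
python3 -m crank '[[[-1.2,-0.2,0.5,0,0,-1,0.3],[-2.4,-0.5,1.1,0,0,-2,0.3],[-3.6,-0.7,1.6,0,0,-3.2,0.3],[-4.8,-1,2.2,0,0,-4.4,0.3],[-6,-1.2,2.7,0,0,-5.5,0.3],[-7.2,-1.5,3.3,0,0,-6.5,0.3],[-8.4,-1.7,3.9,0,0,-7.4,0.3],[-9.6,-1.95,4.4,0,0,-8.2,0.3]]]' 40
python3 - <<'E'
from h import *
snap('wrist','w2');print(status.get_state()['opening'],status.get_state()['ee_rot'].round(3).tolist(),proj('w2',[.4587,.3375,.013]))
i=cv2.imread('pics/w2.png');cv2.imwrite('pics/w2b.png',cv2.convertScaleAbs(i,alpha=1.3))
E
```

```text
clock: 0.82
eef_pos: [0.4596, 0.3365, 0.0979]
ee_rot: [[-0.951, -0.309, -0.001], [-0.309, 0.951, -0.0], [0.001, -0.0, -1.0]]
wrist_force: [1.2, 1.4, 0.0]
opening: 0.65
finger_force: 0.0
0.6508809610530114 [[-0.951, -0.311, -0.001], [-0.311, 0.95, -0.003], [0.002, -0.003, -1.0]] [279.4 211.5]
```

View pics/w2.png

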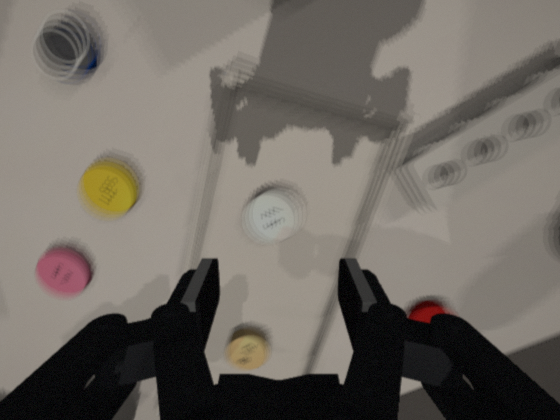

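The disc shows near (271,214), blurred because the arm was still settling. I'll lower a little, hold and look again.

```bash
python3 -m crank '[[[0,0,0.5,0,0,0,0.3],[0,0,1,0,0,0,0.3],[0,0,1.3,0,0,0,0.3],[0,0,1.3,0,0,0,0.3],[0,0,1.3,0,0,0,0.3],[0,0,1.3,0,0,0,0.3],[0,0,1.3,0,0,0,0.3],[0,0,1.3,0,0,0,0.3]]]'
python3 - <<'E'
from h import *
snap('wrist','w3');print(proj('w3',[.4587,.3375,.013]),status.get_state()['eef_pos'])
i=cv2.imread('pics/w3.png')[100:400,100:450];cv2.imwrite('pics/w3c.png',cv2.resize(i,None,fx=2,fy=2,interpolation=3))
E
```

```text
clock: 1.53
eef_pos: [0.4588, 0.3383, 0.0611]
ee_rot: [[-0.952, -0.305, 0.001], [-0.305, 0.952, 0.001], [-0.001, 0.0, -1.0]]
wrist_force: [-0.8, -0.3, -0.0]
opening: 0.649
finger_force: 0.0
[276.3 231. ] [0.4587917  0.33822671 0.06098795]
```

View pics/w3c.png

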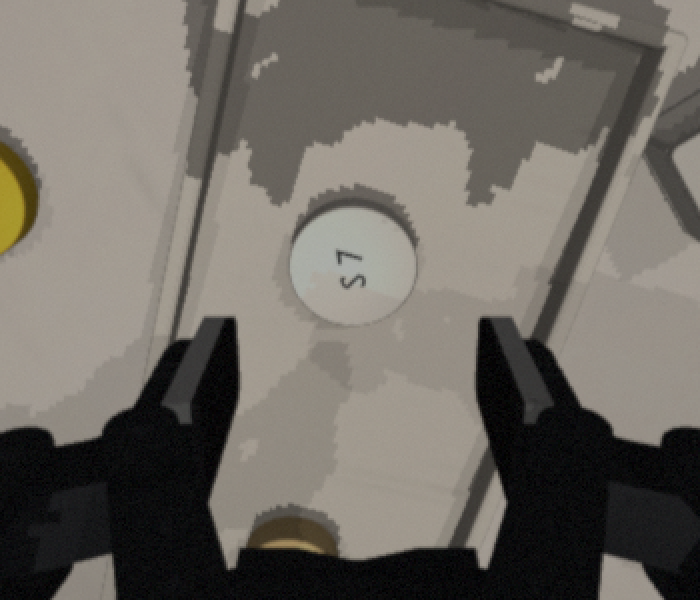

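The disc centre is at crop (353,266), or (276.5,233) in the full image, within 1 mm of my estimate. The fingers are centred on it and the tray walls are clear.

```bash
python3 -m crank '[[[0,0,0.6,0,0,0,0.3],[0,0,1.2,0,0,0,0.3],[0,0,1.6,0,0,0,0.3],[0,0,1.8,0,0,0,0.3],[0,0,1.8,0,0,0,0.3],[0,0,1.8,0,0,0,0.3],[0,0,1.8,0,0,0,-0.3],[0,0,1.8,0,0,0,-0.3]]]' 40
python3 -m crank '[[[0,0,0,0,0,0,-0.3],[0,0,0,0,0,0,-0.3],[0,0,0,0,0,0,-0.3],[0,0,0,0,0,0,-0.3],[0,0,0,0,0,0,-0.3],[0,0,0,0,0,0,-0.3],[0,0,0,0,0,0,-0.3],[0,0,0,0,0,0,-0.3]]]' 40
```

```text
clock: 2.25
eef_pos: [0.4592, 0.3382, 0.0076]
ee_rot: [[-0.952, -0.305, 0.002], [-0.305, 0.952, 0.001], [-0.002, 0.0, -1.0]]
wrist_force: [-1.5, -1.6, 5.2]
opening: 0.438
finger_force: 39.5
clock: 2.92
eef_pos: [0.4592, 0.3382, 0.0077]
ee_rot: [[-0.952, -0.305, 0.002], [-0.305, 0.952, 0.001], [-0.002, 0.0, -1.0]]
wrist_force: [-0.8, -0.7, 5.4]
opening: 0.432
finger_force: 39.5
```

```bash
python3 -m crank '[[[0,0,-0.3,0,0,0,-0.3],[0,0,-0.8,0,0,0,-0.3],[0,0,-1.5,0,0,0,-0.3],[0,0,-2.4,0,0,0,-0.3],[0,0,-3.3,0,0,0,-0.3],[0,-0.5,-4.2,0,0,0,-0.3],[0,-1.3,-4.9,0,0,0,-0.3],[0,-2.3,-5.2,0,0,0,-0.3]]]' 40
python3 -m crank '[[[0.1,-0.9,0,0,0,0,-0.3],[0.3,-2,0,0,0,0,-0.3],[0.5,-3.2,0,0,0,0,-0.3],[0.6,-4.4,0,0,0,0,-0.3],[0.8,-5.6,0,0,0,0,-0.3],[0.9,-6.6,0,0,0,0,-0.3],[0.9,-7.2,0,0,0,0,-0.3],[0.9,-7.3,0,0,0,0,-0.3]]]'
python3 -m crank '[[[0,0,0,0,0,0,-0.3],[0,0,0,0,0,0,-0.3],[0,0,0,0,0,0,-0.3],[0,0,0,0,0,0,-0.3],[0,0,0,0,0,0,-0.3],[0,0,0,0,0,0,-0.3],[0,0,0,0,0,0,-0.3],[0,0,0,0,0,0,-0.3]]]'
python3 - <<'E'
from h import *
snap('wrist','w4');
i=cv2.imread('pics/w4.png');cv2.imwrite('pics/w4c.png',cv2.resize(i,(800,600),interpolation=3))
E
```

```text
clock: 3.58
eef_pos: [0.4804, 0.2729, 0.1665]
ee_rot: [[-0.952, -0.307, 0.005], [-0.307, 0.952, 0.002], [-0.005, 0.001, -1.0]]
wrist_force: [1.3, 0.5, -0.7]
opening: 0.434
finger_force: 40.2
clock: 4.25
eef_pos: [0.5215, 0.0524, 0.1633]
ee_rot: [[-0.953, -0.302, 0.001], [-0.302, 0.953, -0.001], [-0.001, -0.001, -1.0]]
wrist_force: [0.6, 0.0, -0.2]
opening: 0.438
finger_force: 40.3
clock: 4.92
eef_pos: [0.5207, 0.0556, 0.1623]
ee_rot: [[-0.952, -0.305, -0.0], [-0.305, 0.952, 0.0], [0.0, 0.0, -1.0]]
wrist_force: [0.1, -0.4, -0.6]
opening: 0.438
finger_force: 40.3
```

View pics/w4c.png

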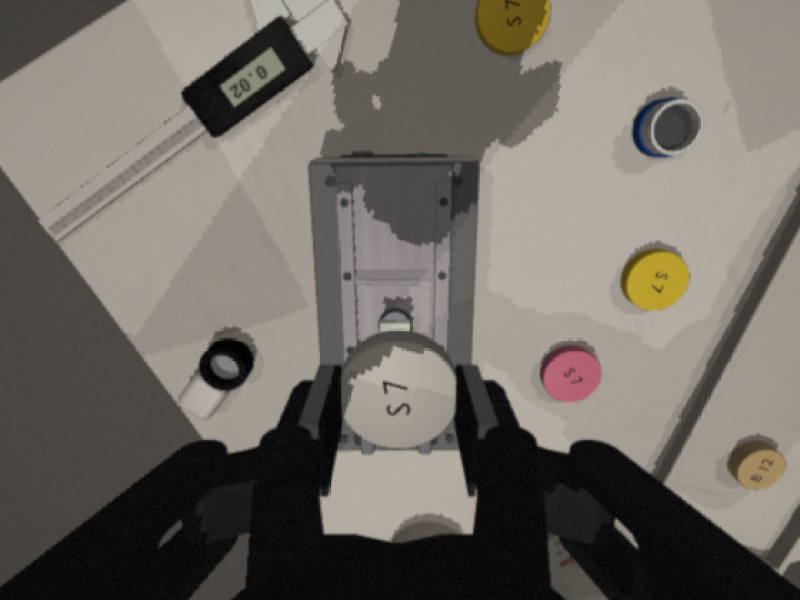

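The disc is held level between the pads. The analyser's rails have inner faces at about (353,183) and (437,183) at the near end, and the lip is near row 275. Next I'll compute the frame.

```bash
python3 - <<'E'
from h import *
s=560/800
g=lambda u,v,z:px('w4',u*s,v*s,z)
a,b=g(353,183,.0525),g(437,183,.0525);c,d=g(357,300,.0525),g(434,300,.0525)
print('rails',np.linalg.norm(a-b),np.linalg.norm(c-d)); m1=(a+b)/2;m2=(c+d)/2
e,f=g(310,163,.043),g(478,163,.043);print('front',np.linalg.norm(e-f),(e+f)/2)
yl=np.degrees(np.arctan2(a[0]-b[0],-(a[1]-b[1])));print(m1,m2,'yaw axis',np.degrees(np.arctan2(*(m2-m1)[1::-1])),'yaw front',np.degrees(np.arctan2(-(e-f)[0],(e-f)[1])), np.degrees(np.arctan2(-(a-b)[0],(a-b)[1])))
print('lip ~',g(397,278,.0515),'shoe nose',g(397,318,.066))
# disc & grasp prediction
for z in(.16,.165,.17): 
  p,q=g(342,392,z+.005),g(457,392,z+.005);print(z,np.linalg.norm(p-q),(p+q)/2)
for P in([.540,.061,.0485],[.5207-.0,.0556,.1623]):print(proj('w4',P)/s)
S=np.array([.540,.061]);y=np.radians(17.7);u=np.array([np.cos(y),np.sin(y)]);n=np.array([-u[1],u[0]])
for X,Y,Z in[(-92,47,43),(-92,-47,43),(-88,0,49.5),(-80,22,52.5),(-80,-22,52.5),(28,22,52.5),(-25,0,51.5),(-33,0,49.5),(-9,0,65)]:
  w=S+u*X/1e3+n*Y/1e3;print(X,Y,proj('w4',[*w,Z/1e3])/s)
E
python3 -c "
import cv2;i=cv2.imread('pics/w4.png')[100:240,205:345];cv2.imwrite('pics/w4d.png',cv2.convertScaleAbs(cv2.resize(i,(600,600),interpolation=3),alpha=1.5))"
```

```text
rails 0.04326291714621195 0.04272575335789879
front 0.08861354298300006 [0.4579 0.0341 0.043 ]
[0.4668 0.0375 0.0525] [0.5273  0.05705 0.0525 ] yaw axis 17.907745636562687 yaw front -162.26025492519005 -162.23514669930253
lip ~ [0.5152 0.0541 0.0515] shoe nose [0.5323 0.0595 0.066 ]
0.16 0.03757126561615937 [0.521  0.0569 0.165 ]
0.165 0.036306473252024914 [0.5183 0.056  0.17  ]
0.17 0.03497684948648178 [0.51565 0.05515 0.175  ]
[395.42857143 319.85714286]
[396.         386.14285714]
-92 47 [485.         151.85714286]
-92 -47 [305.57142857 151.85714286]
-88 0 [395.28571429 160.28571429]
-80 22 [438.14285714 176.71428571]
-80 -22 [352.28571429 176.71428571]
28 22 [433.14285714 367.28571429]
-25 0 [395.28571429 279.28571429]
-33 0 [395.28571429 264.28571429]
-9 0 [395.28571429 315.14285714]
```

View pics/w4d.png

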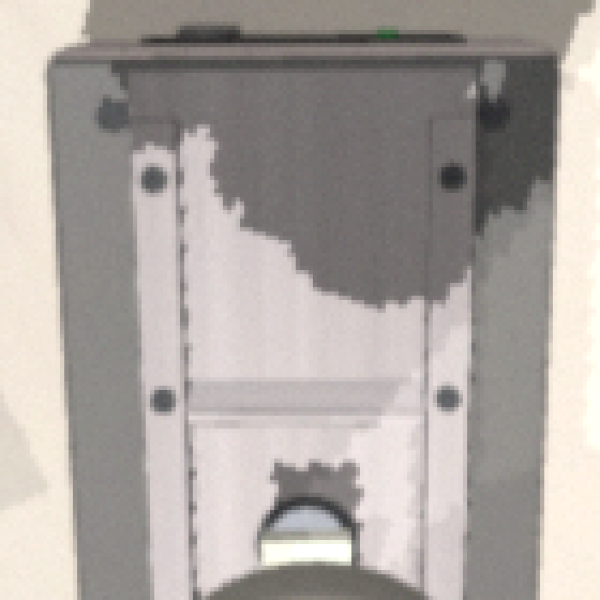

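Run:
```python
from h import *
i=cv2.imread('pics/w4.png',0)
print(np.load('pics/w4.npz')['K'][0])
for r in (255,274,290): print(r,i[r,225:335].tolist())
for c in (270,290): print(c,i[222:330,c].tolist())
for u,v,w in((100+290/2,100+266/2,100+416/2),):
    p,q=px('w3',u,v,.013),px('w3',w,v,.013);print('w3 disc',np.linalg.norm(p-q),(p+q)/2)
R=status.get_state()['ee_rot'];t=status.get_state()['eef_pos']
for y in(-.02,.02):
  for x in (-.011,.011): print(y,x,proj('w4',t+R@[x,y,0]))
```

```text
[334.25910896   0.         278.31192617]
255 [68, 71, 71, 72, 70, 72, 69, 69, 69, 61, 56, 54, 55, 66, 85, 75, 69, 72, 82, 87, 94, 93, 95, 95, 94, 95, 94, 94, 95, 95, 93, 94, 94, 93, 95, 96, 100, 101, 101, 101, 111, 152, 177, 180, 181, 178, 179, 178, 177, 179, 178, 176, 178, 177, 175, 174, 175, 175, 175, 175, 175, 175, 173, 173, 171, 171, 172, 172, 171, 171, 169, 171, 171, 168, 168, 169, 169, 168, 167, 163, 165, 164, 167, 166, 165, 164, 161, 150, 125, 90, 67, 69, 78, 83, 67, 55, 52, 55, 63, 68, 69, 69, 68, 67, 73, 93, 106, 110, 116, 142]
274 [56, 58, 54, 47, 24, 7, 10, 15, 9, 7, 9, 9, 19, 47, 78, 81, 79, 81, 81, 84, 98, 133, 161, 165, 163, 164, 164, 166, 164, 165, 163, 164, 167, 165, 165, 164, 166, 165, 165, 163, 165, 167, 163, 148, 72, 72, 129, 163, 165, 166, 167, 166, 168, 166, 166, 170, 165, 164, 161, 159, 161, 162, 163, 163, 162, 160, 161, 161, 159, 158, 158, 158, 158, 158, 157, 155, 154, 156, 156, 159, 162, 159, 161, 165, 166, 165, 163, 163, 165, 162, 163, 163, 161, 141, 64, 16, 7, 9, 14, 4, 5, 11, 14, 33, 53, 54, 56, 56, 55, 57]
290 [16, 7, 8, 10, 7, 8, 7, 9, 10, 8, 4, 10, 9, 21
[... 957 characters left out ...]
175, 174, 174]
290 [141, 142, 143, 142, 143, 143, 143, 142, 140, 134, 107, 76, 66, 70, 69, 70, 71, 75, 82, 89, 95, 93, 94, 99, 130, 162, 171, 173, 172, 173, 172, 173, 171, 171, 171, 172, 171, 171, 171, 171, 171, 171, 172, 171, 171, 171, 171, 171, 170, 169, 171, 167, 160, 158, 161, 162, 160, 161, 160, 160, 159, 161, 159, 160, 159, 158, 158, 158, 157, 158, 158, 155, 156, 155, 156, 154, 154, 154, 154, 154, 151, 151, 150, 149, 151, 151, 152, 150, 150, 146, 125, 98, 102, 141, 171, 174, 174, 173, 174, 173, 173, 173, 175, 174, 173, 172, 172, 174]
w3 disc 0.03864556895686748 [0.4599 0.338  0.013 ]
-0.02 -0.011 [236.  290.5]
-0.02 0.011 [234.1 249.1]
0.02 -0.011 [318.4 290.4]
0.02 0.011 [320.2 249.1]
```

```bash
python3 -m crank '[[[0.5,-0.02,0,0,0,0,-0.3],[1.2,-0.045,0.4,0,0,0,-0.3],[1.2,-0.045,1.2,0,0,0,-0.3],[1.2,-0.045,2,0,0,0,-0.3],[1.2,-0.045,2.7,0,0,0,-0.3],[1.2,-0.045,3.0,0,0,0,-0.3],[1.2,-0.045,3.0,0,0,0,-0.3],[1.2,-0.045,3.0,0,0,0,-0.3]]]'
python3 -m crank '[[[0,0,0,0,0,0,-0.3],[0,0,0,0,0,0,-0.3],[0,0,0,0,0,0,-0.3],[0,0,0,0,0,0,-0.3],[0,0,0,0,0,0,-0.3],[0,0,0,0,0,0,-0.3],[0,0,0,0,0,0,-0.3],[0,0,0,0,0,0,-0.3]]]'
python3 - <<'E'
from h import *
snap('wrist','w5');print(status.get_state()['wrist_force'])
i=cv2.imread('pics/w5.png')[130:355,180:380];cv2.imwrite('pics/w5c.png',cv2.convertScaleAbs(cv2.resize(i,None,fx=2.6,fy=2.6,interpolation=3),alpha=1.5))
E
```

```text
clock: 5.63
eef_pos: [0.487, 0.0431, 0.0726]
ee_rot: [[-0.952, -0.305, -0.0], [-0.305, 0.952, 0.0], [0.0, 0.0, -1.0]]
wrist_force: [0.7, -0.3, -1.2]
opening: 0.433
finger_force: 40.3
clock: 6.3
eef_pos: [0.4868, 0.0431, 0.0723]
ee_rot: [[-0.952, -0.305, -0.0], [-0.305, 0.952, -0.0], [0.0, 0.0, -1.0]]
wrist_force: [0.5, 0.5, -1.1]
opening: 0.437
finger_force: 40.3
[ 0.21020916  0.27594498 -0.58841249]
```

View pics/w5c.png

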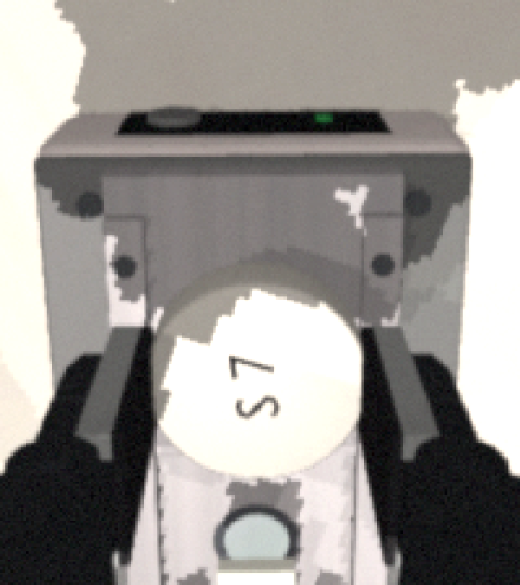

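The disc (cols 153–361, centre 257) is centred between the rails (inner faces 145/362 near the end, 158/358 further in). I'll lower it by feel.

```bash
python3 -m crank '[[[0,0,0.1,0,0,0,-0.3],[0,0,0.2,0,0,0,-0.3],[0,0,0.3,0,0,0,-0.3],[0,0,0.35,0,0,0,-0.3],[0,0,0.4,0,0,0,-0.3],[0,0,0.4,0,0,0,-0.3],[0,0,0.4,0,0,0,-0.3],[0,0,0.4,0,0,0,-0.3]]]'
python3 -m crank '[[[0,0,0.02,0,0,0,-0.3],[0,0,0.04,0,0,0,-0.3],[0,0,0.06,0,0,0,-0.3],[0,0,0.08,0,0,0,-0.3],[0,0,0.1,0,0,0,-0.3],[0,0,0.1,0,0,0,-0.3],[0,0,0.1,0,0,0,-0.3],[0,0,0.1,0,0,0,-0.3]]]'
```

```text
clock: 7.02
eef_pos: [0.4869, 0.0431, 0.0603]
ee_rot: [[-0.952, -0.305, 0.0], [-0.305, 0.952, -0.0], [-0.0, -0.0, -1.0]]
wrist_force: [0.2, 0.7, -0.7]
opening: 0.43
finger_force: 40.3
clock: 7.68
eef_pos: [0.4869, 0.0431, 0.0573]
ee_rot: [[-0.952, -0.305, -0.0], [-0.305, 0.952, -0.0], [0.0, -0.0, -1.0]]
wrist_force: [-0.0, -0.0, -1.1]
opening: 0.432
finger_force: 40.3
```

```bash
python3 -m crank '[[[0,0,0.02,0,0,0,-0.3],[0,0,0.04,0,0,0,-0.3],[0,0,0.05,0,0,0,-0.3],[0,0,0.06,0,0,0,-0.3],[0,0,0.07,0,0,0,-0.3],[0,0,0.07,0,0,0,-0.3],[0,0,0.07,0,0,0,-0.3],[0,0,0.07,0,0,0,-0.3]]]'
python3 -m crank '[[[0,0,0.01,0,0,0,-0.3],[0,0,0.02,0,0,0,-0.3],[0,0,0.03,0,0,0,-0.3],[0,0,0.03,0,0,0,-0.3],[0,0,0.03,0,0,0,-0.3],[0,0,0.03,0,0,0,-0.3],[0,0,0.03,0,0,0,-0.3],[0,0,0.03,0,0,0,-0.3]]]'
```

```text
clock: 8.35
eef_pos: [0.4868, 0.0431, 0.0552]
ee_rot: [[-0.952, -0.305, -0.0], [-0.305, 0.952, -0.0], [0.0, -0.0, -1.0]]
wrist_force: [0.4, 0.2, -1.1]
opening: 0.434
finger_force: 40.3
clock: 9.02
eef_pos: [0.4868, 0.0431, 0.0543]
ee_rot: [[-0.952, -0.305, -0.0], [-0.305, 0.952, 0.0], [0.0, 0.0, -1.0]]
wrist_force: [0.1, -0.2, -0.6]
opening: 0.437
finger_force: 40.3
```

```bash
python3 -m crank '[[[0,0,0.01,0,0,0,-0.3],[0,0,0.02,0,0,0,-0.3],[0,0,0.03,0,0,0,-0.3],[0,0,0.03,0,0,0,-0.3],[0,0,0.03,0,0,0,-0.3],[0,0,0.03,0,0,0,-0.3],[0,0,0.03,0,0,0,-0.3],[0,0,0.03,0,0,0,-0.3]]]'
```

```text
clock: 9.68
eef_pos: [0.4869, 0.0431, 0.0541]
ee_rot: [[-0.952, -0.305, 0.001], [-0.305, 0.952, -0.0], [-0.001, -0.0, -1.0]]
wrist_force: [-3.3, 1.0, 9.8]
opening: 0.433
finger_force: 41.4
```

Contact confirmed at 9.8 N. Now I'll release, rise and move behind the disc.

```bash
python3 -m crank '[[[0,0,-0.03,0,0,0,-0.1],[0,0,-0.03,0,0,0,0.1],[0,0,-0.03,0,0,0,0.2],[0,0,-0.03,0,0,0,0.2],[0,0,-0.2,0,0,0,0.2],[0,0,-0.5,0,0,0,0.2],[0,0,-0.9,0,0,0,0.2],[0,0,-1.2,0,0,0,0.2]]]' 40
python3 -m crank '[[[0.3,0,-0.1,0,0,0,0.2],[0.8,0,-0.1,0,0,0,-0.5],[1.3,0,-0.1,0,0,0,-1],[1.5,0,-0.1,0,0,0,-1],[1.5,0,-0.1,0,0,0,-1],[1.5,0,-0.1,0,0,0,-1],[1.5,0,-0.1,0,0,0,-1],[1.5,0,-0.1,0,0,0,-1]]]' 40
python3 - <<'E'
from h import *
snap('wrist','w6');print(status.get_state()['eef_pos'],status.get_state()['opening'])
i=cv2.imread('pics/w6.png');cv2.imwrite('pics/w6c.png',cv2.convertScaleAbs(cv2.resize(i,(800,600),interpolation=3),alpha=1.5))
E
```

```text
clock: 10.35
eef_pos: [0.4871, 0.0431, 0.0908]
ee_rot: [[-0.952, -0.305, 0.001], [-0.305, 0.952, -0.0], [-0.001, -0.0, -1.0]]
wrist_force: [1.4, 0.3, 0.3]
opening: 0.6
finger_force: 0.0
clock: 11.02
eef_pos: [0.4446, 0.0294, 0.0924]
ee_rot: [[-0.952, -0.305, 0.0], [-0.305, 0.952, 0.0], [-0.0, -0.0, -1.0]]
wrist_force: [-0.2, 0.1, -0.5]
opening: -0.003
finger_force: 0.0
[0.4445231  0.02945239 0.09231549] -0.001792910899465829
```

View pics/w6c.png

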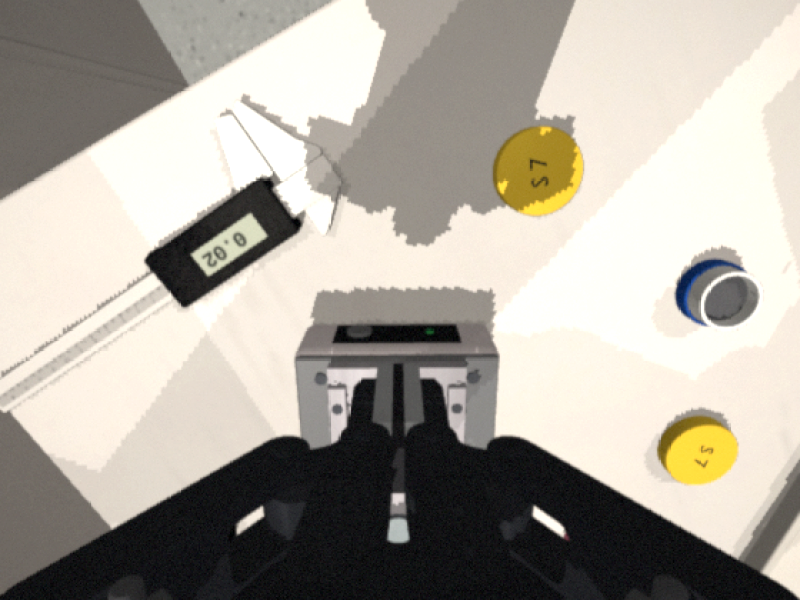

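The disc is hidden behind the shut fingers, as expected. I'll lower to 55.5 mm and approach.

```bash
python3 -m crank '[[[0,0,0.4,0,0,0,-1],[0,0,0.8,0,0,0,-1],[0,0,1.1,0,0,0,-1],[0,0,1.22,0,0,0,-1],[0,0,1.22,0,0,0,-1],[0,0,1.22,0,0,0,-1],[0,0,1.22,0,0,0,-1],[0,0,1.22,0,0,0,-1]]]' 60
python3 -m crank '[[[-0.06,0,0,0,0,0,-1],[-0.12,0,0,0,0,0,-1],[-0.18,0,0,0,0,0,-1],[-0.24,0,0,0,0,0,-1],[-0.3,0,0,0,0,0,-1],[-0.36,0,0,0,0,0,-1],[-0.42,0,0,0,0,0,-1],[-0.48,0,0,0,0,0,-1]]]'
```

```text
clock: 11.73
eef_pos: [0.4444, 0.0293, 0.0563]
ee_rot: [[-0.952, -0.305, 0.001], [-0.305, 0.952, -0.0], [-0.001, -0.0, -1.0]]
wrist_force: [-0.4, 0.0, -0.1]
opening: -0.001
finger_force: 0.0
clock: 12.4
eef_pos: [0.4579, 0.0338, 0.0557]
ee_rot: [[-0.952, -0.305, -0.0], [-0.305, 0.952, -0.0], [0.0, -0.0, -1.0]]
wrist_force: [-0.6, 0.3, 0.1]
opening: 0.0
finger_force: 0.0
```

```bash
python3 -m crank '[[[-0.05,0,0,0,0,0,-1],[-0.1,0,0,0,0,0,-1],[-0.15,0,0,0,0,0,-1],[-0.2,0,0,0,0,0,-1],[-0.25,0,0,0,0,0,-1],[-0.3,0,0,0,0,0,-1],[-0.35,0,0,0,0,0,-1],[-0.4,0,0,0,0,0,-1]]]'
python3 -m crank '[[[-0.05,0,0,0,0,0,-1],[-0.1,0,0,0,0,0,-1],[-0.15,0,0,0,0,0,-1],[-0.2,0,0,0,0,0,-1],[-0.25,0,0,0,0,0,-1],[-0.3,0,0,0,0,0,-1],[-0.35,0,0,0,0,0,-1],[-0.4,0,0,0,0,0,-1]]]'
```

```text
clock: 13.07
eef_pos: [0.4693, 0.0375, 0.0558]
ee_rot: [[-0.952, -0.305, 0.0], [-0.305, 0.952, 0.0], [-0.0, -0.0, -1.0]]
wrist_force: [-1.4, 0.1, -0.1]
opening: -0.005
finger_force: 0.3
clock: 13.73
eef_pos: [0.4807, 0.0411, 0.0558]
ee_rot: [[-0.952, -0.305, 0.0], [-0.305, 0.952, -0.0], [-0.0, -0.0, -1.0]]
wrist_force: [-0.9, -0.3, -0.3]
opening: -0.002
finger_force: 0.4
```

```bash
python3 -m crank '[[[-0.05,0,0,0,0,0,-1],[-0.1,0,0,0,0,0,-1],[-0.15,0,0,0,0,0,-1],[-0.2,0,0,0,0,0,-1],[-0.25,0,0,0,0,0,-1],[-0.3,0,0,0,0,0,-1],[-0.35,0,0,0,0,0,-1],[-0.4,0,0,0,0,0,-1]]]'
python3 -m crank '[[[-0.03,0,0,0,0,0,-1],[-0.06,0,0,0,0,0,-1],[-0.09,0,0,0,0,0,-1],[-0.12,0,0,0,0,0,-1],[-0.15,0,0,0,0,0,-1],[-0.18,0,0,0,0,0,-1],[-0.21,0,0,0,0,0,-1],[-0.24,0,0,0,0,0,-1]]]'
```

```text
clock: 14.4
eef_pos: [0.4904, 0.0444, 0.0556]
ee_rot: [[-0.952, -0.305, -0.003], [-0.305, 0.952, -0.001], [0.003, -0.0, -1.0]]
wrist_force: [-12.1, -5.2, 7.3]
opening: 0.002
finger_force: 6.4
clock: 15.07
eef_pos: [0.4988, 0.047, 0.0559]
ee_rot: [[-0.952, -0.305, 0.0], [-0.305, 0.952, 0.0], [-0.0, 0.0, -1.0]]
wrist_force: [0.3, 0.1, -0.4]
opening: -0.002
finger_force: 0.2
```

```bash
python3 -m crank '[[[-0.03,0,0,0,0,0,-1],[-0.06,0,0,0,0,0,-1],[-0.09,0,0,0,0,0,-1],[-0.12,0,0,0,0,0,-1],[-0.14,0,0,0,0,0,-1],[-0.16,0,0,0,0,0,-1],[-0.18,0,0,0,0,0,-1],[-0.2,0,0,0,0,0,-1]]]'
```

```text
clock: 15.73
eef_pos: [0.5026, 0.0484, 0.0554]
ee_rot: [[-0.952, -0.305, -0.004], [-0.305, 0.952, -0.001], [0.004, 0.0, -1.0]]
wrist_force: [-10.6, -3.8, 4.7]
opening: 0.003
finger_force: 5.8
```

```bash
python3 -m crank '[[[-0.02,0,0,0,0,0,-1],[-0.04,0,0,0,0,0,-1],[-0.06,0,0,0,0,0,-1],[-0.08,0,0,0,0,0,-1],[-0.1,0,0,0,0,0,-1],[-0.1,0,0,0,0,0,-1],[-0.1,0,0,0,0,0,-1],[-0.1,0,0,0,0,0,-1]]]'
```

```text
clock: 16.4
eef_pos: [0.5065, 0.0496, 0.0554]
ee_rot: [[-0.952, -0.305, -0.002], [-0.305, 0.952, -0.0], [0.002, 0.0, -1.0]]
wrist_force: [-5.2, -1.8, 0.4]
opening: 0.001
finger_force: 2.6
```

```bash
python3 -m crank '[[[-0.02,0,0,0,0,0,-1],[-0.04,0,0,0,0,0,-1],[-0.05,0,0,0,0,0,-1],[-0.06,0,0,0,0,0,-1],[-0.06,0,0,0,0,0,-1],[-0.06,0,0,0,0,0,-1],[-0.06,0,0,0,0,0,-1],[-0.06,0,0,0,0,0,-1]]]'
```

```text
clock: 17.07
eef_pos: [0.5083, 0.0502, 0.0554]
ee_rot: [[-0.952, -0.305, -0.002], [-0.305, 0.952, -0.0], [0.002, 0.0, -1.0]]
wrist_force: [-5.1, -0.8, 0.3]
opening: -0.001
finger_force: 2.6
```

```bash
python3 -m crank '[[[-0.02,0,0,0,0,0,-1],[-0.04,0,0,0,0,0,-1],[-0.05,0,0,0,0,0,-1],[-0.05,0,0,0,0,0,-1],[-0.05,0,0,0,0,0,-1],[-0.05,0,0,0,0,0,-1],[-0.05,0,0,0,0,0,-1],[-0.05,0,0,0,0,0,-1]]]'
```

```text
clock: 17.73
eef_pos: [0.5105, 0.0507, 0.0557]
ee_rot: [[-0.952, -0.305, -0.0], [-0.305, 0.952, -0.0], [0.0, 0.0, -1.0]]
wrist_force: [-4.5, -0.5, 0.8]
opening: 0.001
finger_force: 2.4
```

```bash
python3 -m crank '[[[-0.01,0,0,0,0,0,-1],[-0.02,0,0,0,0,0,-1],[-0.03,0,0,0,0,0,-1],[-0.04,0,0,0,0,0,-1],[-0.04,0,0,0,0,0,-1],[-0.04,0,0,0,0,0,-1],[-0.04,0,0,0,0,0,-1],[-0.04,0,0,0,0,0,-1]]]'
```

```text
clock: 18.4
eef_pos: [0.5118, 0.0511, 0.0558]
ee_rot: [[-0.952, -0.305, 0.0], [-0.305, 0.952, 0.0], [-0.0, -0.0, -1.0]]
wrist_force: [-4.1, -0.8, 0.1]
opening: -0.0
finger_force: 2.2
```

```bash
python3 -m crank '[[[-0.01,0,0,0,0,0,-1],[-0.02,0,0,0,0,0,-1],[-0.03,0,0,0,0,0,-1],[-0.03,0,0,0,0,0,-1],[-0.03,0,0,0,0,0,-1],[-0.03,0,0,0,0,0,-1],[-0.03,0,0,0,0,0,-1],[-0.03,0,0,0,0,0,-1]]]'
```

```text
clock: 19.07
eef_pos: [0.5122, 0.0513, 0.0557]
ee_rot: [[-0.952, -0.305, -0.001], [-0.305, 0.952, -0.0], [0.001, 0.0, -1.0]]
wrist_force: [-5.2, -2.3, -0.2]
opening: -0.004
finger_force: 3.0
```

```bash
python3 -m crank '[[[-0.01,0,0,0,0,0,-1],[-0.02,0,0,0,0,0,-1],[-0.03,0,0,0,0,0,-1],[-0.03,0,0,0,0,0,-1],[-0.03,0,0,0,0,0,-1],[-0.03,0,0,0,0,0,-1],[-0.03,0,0,0,0,0,-1],[-0.03,0,0,0,0,0,-1]]]'
```

```text
clock: 19.73
eef_pos: [0.5123, 0.0514, 0.0554]
ee_rot: [[-0.952, -0.305, -0.002], [-0.305, 0.952, -0.001], [0.002, 0.0, -1.0]]
wrist_force: [-7.6, -3.2, 0.2]
opening: -0.001
finger_force: 4.2
```

The disc is stopped. I'll ease off so it can drop flat, then approach again and compare where it stops.

```bash
python3 -m crank '[[[0.05,0,0,0,0,0,-1],[0.1,0,0,0,0,0,-1],[0.2,0,0,0,0,0,-1],[0.3,0,0,0,0,0,-1],[0.3,0,0,0,0,0,-1],[0.3,0,0,0,0,0,-1],[0.3,0,0,0,0,0,-1],[0.3,0,0,0,0,0,-1]]]'
python3 -m crank '[[[-0.05,0,0,0,0,0,-1],[-0.1,0,0,0,0,0,-1],[-0.15,0,0,0,0,0,-1],[-0.18,0,0,0,0,0,-1],[-0.2,0,0,0,0,0,-1],[-0.2,0,0,0,0,0,-1],[-0.2,0,0,0,0,0,-1],[-0.2,0,0,0,0,0,-1]]]'
python3 - <<'E'
from h import *
snap('top','t9');snap('scene','s9');
i=cv2.imread('pics/s9.png')[215:315,280:385];cv2.imwrite('pics/f.png',np.hstack([cv2.resize(i,(400,400),interpolation=3),cv2.resize(cv2.imread('pics/t9.png')[145:240,310:405],(400,400),interpolation=3)]))
E
```

```text
clock: 20.4
eef_pos: [0.5051, 0.0489, 0.0559]
ee_rot: [[-0.952, -0.305, 0.001], [-0.305, 0.952, 0.0], [-0.0, -0.0, -1.0]]
wrist_force: [0.8, 1.0, 0.7]
opening: 0.001
finger_force: 0.0
clock: 21.07
eef_pos: [0.5105, 0.0507, 0.0557]
ee_rot: [[-0.952, -0.305, -0.0], [-0.305, 0.952, -0.0], [0.0, 0.0, -1.0]]
wrist_force: [-0.2, 0.5, 0.8]
opening: 0.001
finger_force: 0.0
```

View pics/f.png

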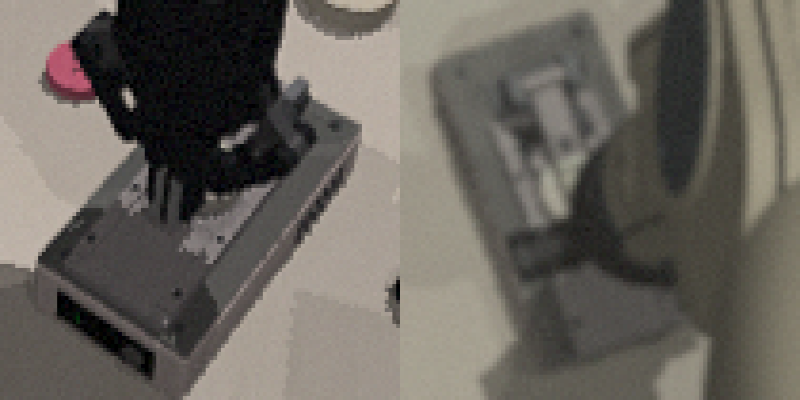

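These views are not conclusive because the gripper hides the disc. I'll re-approach in small steps by feel.

```bash
python3 -m crank '[[[-0.01,0,0,0,0,0,-1],[-0.02,0,0,0,0,0,-1],[-0.03,0,0,0,0,0,-1],[-0.04,0,0,0,0,0,-1],[-0.05,0,0,0,0,0,-1],[-0.05,0,0,0,0,0,-1],[-0.05,0,0,0,0,0,-1],[-0.05,0,0,0,0,0,-1]]]'
python3 -m crank '[[[-0.01,0,0,0,0,0,-1],[-0.02,0,0,0,0,0,-1],[-0.03,0,0,0,0,0,-1],[-0.03,0,0,0,0,0,-1],[-0.03,0,0,0,0,0,-1],[-0.03,0,0,0,0,0,-1],[-0.03,0,0,0,0,0,-1],[-0.03,0,0,0,0,0,-1]]]'
```

```text
clock: 21.83
eef_pos: [0.5118, 0.0511, 0.0557]
ee_rot: [[-0.952, -0.305, -0.0], [-0.305, 0.952, -0.0], [0.0, 0.0, -1.0]]
wrist_force: [-1.5, -0.6, 1.2]
opening: -0.005
finger_force: 0.8
clock: 22.5
eef_pos: [0.5122, 0.0513, 0.0556]
ee_rot: [[-0.952, -0.305, -0.001], [-0.305, 0.952, -0.0], [0.001, 0.0, -1.0]]
wrist_force: [-4.3, -2.9, 0.4]
opening: -0.0
finger_force: 2.4
```

```bash
python3 -m crank '[[[-0.01,0,0,0,0,0,-1],[-0.02,0,0,0,0,0,-1],[-0.03,0,0,0,0,0,-1],[-0.04,0,0,0,0,0,-1],[-0.05,0,0,0,0,0,-1],[-0.06,0,0,0,0,0,-1],[-0.06,0,0,0,0,0,-1],[-0.06,0,0,0,0,0,-1]]]'
```

```text
clock: 23.17
eef_pos: [0.5129, 0.0516, 0.0555]
ee_rot: [[-0.952, -0.305, -0.003], [-0.305, 0.952, -0.001], [0.003, 0.0, -1.0]]
wrist_force: [-8.8, -3.1, 4.2]
opening: -0.001
finger_force: 4.7
```

I want to check the disc is flat before the firm press. I'll back off, rise, move over the pocket and measure in the wrist image.

```bash
python3 -m crank '[[[0.1,0,0,0,0,0,-1],[0.3,0,0,0,0,0,-1],[0.5,0,-0.2,0,0,0,-1],[0.5,0,-1.2,0,0,0,-1],[0.5,0,-2.4,0,0,0,-1],[0.3,0,-3.6,0,0,0,-1],[-0.5,0,-4,0,0,0,-1],[-1.5,0,-4,0,0,0,-1]]]'
python3 -m crank '[[[-0.3,0,0,0,0,0,-1],[-0.3,0,0,0,0,0,-1],[-0.3,0,0,0,0,0,-1],[-0.3,0,0,0,0,0,-1],[-0.3,0,0,0,0,0,-1],[-0.3,0,0,0,0,0,-1],[-0.3,0,0,0,0,0,-1],[-0.3,0,0,0,0,0,-1]]]'
python3 - <<'E'
from h import *
snap('wrist','w7');i=cv2.imread('pics/w7.png',0)
S=np.array([.5425,.0618]);y=np.radians(17.8);u=np.array([np.cos(y),np.sin(y)]);n=np.array([-u[1],u[0]])
for X,Y,Z in[(-88,0,49.5),(-80,22,52.5),(-80,-22,52.5),(-33,0,49.5),(-25,0,51.5),(-21,0,58.5),(0,20,58.5),(0,-20,58.5),(-9,0,65),(19,0,58.5)]:
  print(X,Y,proj('w7',[*(S+u*X/1e3+n*Y/1e3),Z/1e3]))
for c in (262,268,274,280,286,292): print(c,i[100:300:2,c].tolist())
E
```

```text
clock: 23.83
eef_pos: [0.5586, 0.0656, 0.1813]
ee_rot: [[-0.953, -0.304, 0.008], [-0.304, 0.953, -0.0], [-0.008, -0.003, -1.0]]
wrist_force: [1.0, 0.5, -0.3]
opening: -0.004
finger_force: 0.0
clock: 24.5
eef_pos: [0.5657, 0.0683, 0.1759]
ee_rot: [[-0.952, -0.305, 0.0], [-0.305, 0.952, 0.0], [-0.0, -0.0, -1.0]]
wrist_force: [-0.5, 0.2, 1.0]
opening: -0.004
finger_force: 0.0
-88 0 [278.6  48.9]
-80 22 [308.7  60.2]
-80 -22 [248.5  60.3]
-33 0 [278.7 125.9]
-25 0 [278.7 136.6]
-21 0 [278.7 142.9]
0 20 [304.2 169.8]
0 -20 [253.4 169.8]
-9 0 [278.8 159.9]
19 0 [278.8 193.1]
262 [77, 78, 80, 79, 78, 78, 79, 80, 78, 76, 81, 130, 136, 129, 121, 123, 119, 123, 134, 135, 139, 136, 100, 83, 75, 137, 170, 171, 173, 173, 177, 172, 177, 176, 178, 178, 182, 181, 183, 185, 184, 185, 163, 119, 81, 128, 138, 132, 76, 76, 68, 61, 61, 62, 62, 61, 56, 61, 75, 77, 70, 48, 42, 44, 50, 52, 50, 49, 54, 86, 97, 96, 98, 97, 99, 95, 96, 98, 100, 108, 106, 110, 115, 24, 21, 29, 35, 32, 39, 46, 50, 54, 55, 54, 53, 55, 56, 51, 22, 13]
268 [79, 78, 78, 79, 79, 78, 78, 78, 76, 78, 77, 82, 133, 128, 120, 122, 118, 12
[... 1464 characters left out ...]
 190, 191, 163, 143, 144, 141, 141, 142, 142, 143, 141, 143, 143, 143, 143, 143, 145, 143, 145, 144, 144, 144, 144, 144, 144, 144, 141, 84, 100, 128, 147, 153, 133, 99, 101, 79, 60, 59, 54, 56, 59, 58, 56, 56, 58, 59, 58, 57, 58, 57, 58, 58, 57, 56, 57, 58, 70, 61]
292 [76, 78, 77, 77, 76, 76, 76, 79, 78, 78, 77, 75, 76, 76, 81, 81, 80, 79, 73, 72, 75, 75, 75, 68, 91, 153, 164, 167, 166, 168, 160, 159, 164, 173, 186, 184, 181, 182, 188, 189, 187, 182, 186, 191, 163, 124, 125, 131, 106, 67, 62, 36, 18, 17, 29, 35, 34, 59, 94, 77, 65, 60, 52, 83, 89, 90, 88, 88, 85, 65, 88, 110, 135, 145, 129, 104, 106, 80, 65, 60, 60, 56, 60, 58, 56, 59, 56, 58, 56, 57, 56, 58, 57, 55, 58, 59, 55, 56, 51, 14]
```

The tail edge of the disc top is about 16 mm inside the ramp start, so the disc is clear of the lip and in the pocket near x +2. I'll go back down for the firm press.

```bash
python3 -m crank '[[[0.8,0,0,0,0,0,-1],[1.8,0,0,0,0,0,-1],[2.2,0,0.3,0,0,0,-1],[2.2,0,1.4,0,0,0,-1],[2.2,0,2.6,0,0,0,-1],[2.2,0,3.6,0,0,0,-1],[2.2,0,4,0,0,0,-1],[2.2,0,4,0,0,0,-1]]]'
python3 -m crank '[[[0,0,0,0,0,0,-1],[0,0,0,0,0,0,-1],[-0.04,0,0,0,0,0,-1],[-0.08,0,0,0,0,0,-1],[-0.12,0,0,0,0,0,-1],[-0.16,0,0,0,0,0,-1],[-0.2,0,0,0,0,0,-1],[-0.2,0,0,0,0,0,-1]]]'
```

```text
clock: 25.22
eef_pos: [0.5012, 0.0484, 0.0531]
ee_rot: [[-0.952, -0.305, -0.005], [-0.305, 0.952, 0.0], [0.005, 0.002, -1.0]]
wrist_force: [-0.6, 1.0, 0.5]
opening: -0.001
finger_force: 0.0
clock: 25.88
eef_pos: [0.5092, 0.0502, 0.0559]
ee_rot: [[-0.952, -0.305, 0.0], [-0.305, 0.952, 0.0], [-0.0, -0.0, -1.0]]
wrist_force: [0.1, -0.3, 0.3]
opening: 0.002
finger_force: 0.0
```

```bash
python3 -m crank '[[[-0.02,0,0,0,0,0,-1],[-0.04,0,0,0,0,0,-1],[-0.06,0,0,0,0,0,-1],[-0.08,0,0,0,0,0,-1],[-0.1,0,0,0,0,0,-1],[-0.1,0,0,0,0,0,-1],[-0.1,0,0,0,0,0,-1],[-0.1,0,0,0,0,0,-1]]]'
```

```text
clock: 26.55
eef_pos: [0.5117, 0.0511, 0.0558]
ee_rot: [[-0.952, -0.305, 0.0], [-0.305, 0.952, -0.0], [-0.0, -0.0, -1.0]]
wrist_force: [-0.3, 0.5, 0.4]
opening: 0.002
finger_force: 0.0
```

```bash
python3 -m crank '[[[-0.01,0,0,0,0,0,-1],[-0.02,0,0,0,0,0,-1],[-0.03,0,0,0,0,0,-1],[-0.04,0,0,0,0,0,-1],[-0.05,0,0,0,0,0,-1],[-0.06,0,0,0,0,0,-1],[-0.06,0,0,0,0,0,-1],[-0.06,0,0,0,0,0,-1]]]'
```

```text
clock: 27.22
eef_pos: [0.5126, 0.0515, 0.0556]
ee_rot: [[-0.952, -0.305, -0.002], [-0.305, 0.952, -0.0], [0.002, 0.0, -1.0]]
wrist_force: [-5.1, -1.8, 2.2]
opening: 0.001
finger_force: 2.4
```

```bash
python3 -m crank '[[[-0.01,0,0,0,0,0,-1],[-0.02,0,0,0,0,0,-1],[-0.03,0,0,0,0,0,-1],[-0.03,0,0,0,0,0,-1],[-0.03,0,0,0,0,0,-1],[-0.03,0,0,0,0,0,-1],[-0.03,0,0,0,0,0,-1],[-0.03,0,0,0,0,0,-1]]]'
```

```text
clock: 27.88
eef_pos: [0.5128, 0.0515, 0.0555]
ee_rot: [[-0.952, -0.305, -0.003], [-0.305, 0.952, -0.001], [0.003, 0.0, -1.0]]
wrist_force: [-7.5, -4.0, 3.0]
opening: 0.003
finger_force: 3.9
```

```bash
python3 -m crank '[[[-0.01,0,0,0,0,0,-1],[-0.02,0,0,0,0,0,-1],[-0.03,0,0,0,0,0,-1],[-0.04,0,0,0,0,0,-1],[-0.04,0,0,0,0,0,-1],[-0.04,0,0,0,0,0,-1],[-0.04,0,0,0,0,0,-1],[-0.04,0,0,0,0,0,-1]]]'
```

```text
clock: 28.55
eef_pos: [0.5131, 0.0517, 0.0554]
ee_rot: [[-0.953, -0.304, -0.004], [-0.304, 0.953, -0.002], [0.005, -0.0, -1.0]]
wrist_force: [-11.6, -5.3, 5.3]
opening: 0.0
finger_force: 6.1
```

```bash
python3 -m crank '[[[-0.01,0,0,0,0,0,-1],[-0.02,0,0,0,0,0,-1],[-0.02,0,0,0,0,0,-1],[-0.02,0,0,0,0,0,-1],[-0.02,0,0,0,0,0,-1],[-0.02,0,0,0,0,0,-1],[-0.02,0,0,0,0,0,-1],[-0.02,0,0,0,0,0,-1]]]'
```

```text
clock: 29.22
eef_pos: [0.5131, 0.0517, 0.0553]
ee_rot: [[-0.953, -0.304, -0.005], [-0.304, 0.953, -0.002], [0.006, -0.0, -1.0]]
wrist_force: [-12.9, -5.3, 6.3]
opening: -0.004
finger_force: 7.2
```

```bash
python3 -m crank '[[[-0.01,0,0,0,0,0,-1],[-0.015,0,0,0,0,0,-1],[-0.015,0,0,0,0,0,-1],[-0.015,0,0,0,0,0,-1],[-0.015,0,0,0,0,0,-1],[-0.015,0,0,0,0,0,-1],[-0.015,0,0,0,0,0,-1],[-0.015,0,0,0,0,0,-1]]]'
```

```text
clock: 29.88
eef_pos: [0.5133, 0.0518, 0.0553]
ee_rot: [[-0.953, -0.304, -0.006], [-0.304, 0.953, -0.002], [0.006, -0.0, -1.0]]
wrist_force: [-14.2, -6.9, 7.9]
opening: -0.002
finger_force: 8.1
```

Held at 15.6 N. I'll ease off, retreat and check numerically from the same viewpoint as before.

```bash
python3 -m crank '[[[0.05,0,0,0,0,0,-1],[0.1,0,0,0,0,0,-1],[0.2,0,0,0,0,0,-1],[0.5,0,0,0,0,0,-1],[0.7,0,-1,0,0,0,-1],[0.7,0,-2.2,0,0,0,-1],[0.3,0,-3.4,0,0,0,-1],[-0.6,0,-4,0,0,0,-1]]]'
python3 -m crank '[[[-0.9,0,0,0,0,0,-1],[-1.08,0,0,0,0,0,-1],[-1.08,0,0,0,0,0,-1],[-1.08,0,0,0,0,0,-1],[-1.08,0,0,0,0,0,-1],[-1.08,0,0,0,0,0,-1],[-1.08,0,0,0,0,0,-1],[-1.08,0,0,0,0,0,-1]]]'
python3 - <<'E'
from h import *
snap('wrist','w8');i=cv2.imread('pics/w8.png',0);j=cv2.imread('pics/w7.png',0)
print(status.get_state()['eef_pos'])
S=np.array([.5425,.0618]);y=np.radians(17.8);u=np.array([np.cos(y),np.sin(y)])
print([proj(f,[*(S-u*.033),.0495]) for f in('w7','w8')])
for c in (262,280): print(c,i[116:190,c].tolist());print(c,j[116:190,c].tolist())
for r in (165,172):print(r,i[r,235:325].tolist())
E
```

```text
clock: 30.55
eef_pos: [0.5329, 0.0577, 0.1806]
ee_rot: [[-0.953, -0.304, 0.005], [-0.304, 0.953, -0.0], [-0.004, -0.002, -1.0]]
wrist_force: [2.5, -0.5, 0.7]
opening: -0.002
finger_force: 0.0
clock: 31.22
eef_pos: [0.564, 0.0677, 0.1759]
ee_rot: [[-0.952, -0.305, -0.0], [-0.305, 0.952, -0.0], [0.0, -0.0, -1.0]]
wrist_force: [0.3, -0.6, -0.0]
opening: -0.004
finger_force: 0.0
[0.56405678 0.06779974 0.17588525]
[array([278.7, 125.9]), array([278.7, 128.3])]
262 [77, 81, 78, 77, 78, 84, 88, 108, 129, 136, 136, 137, 132, 124, 121, 121, 120, 120, 121, 121, 130, 141, 148, 144, 136, 138, 138, 138, 137, 137, 118, 89, 83, 78, 75, 84, 120, 154, 169, 171, 174, 174, 173, 175, 174, 175, 174, 174, 176, 176, 177, 177, 177, 178, 179, 180, 179, 180, 181, 180, 181, 182, 182, 183, 184, 184, 185, 187, 185, 186, 184, 159, 132, 106]
262 [78, 77, 76, 78, 81, 111, 130, 137, 136, 136, 129, 120, 121, 121, 123, 123, 119, 114, 123, 138, 134, 128, 135, 137, 139, 139, 136, 123, 100, 87, 83, 79, 75, 97, 137, 165, 170, 173, 171, 173, 173, 173, 173, 174, 177, 176, 172, 176, 177, 177, 176, 178, 178, 179, 178, 181, 18
[... 986 characters left out ...]
7, 166, 167, 167, 167, 167, 165, 166, 168, 166, 166, 169, 167, 168, 165, 158, 127, 118, 163, 166, 170, 185, 184, 187, 184, 183, 183, 186, 183, 165, 109, 117, 112, 120, 152, 153, 151, 149, 149, 149, 149, 147, 131, 101, 95, 96, 101, 102, 102, 100, 100, 101]
172 [98, 96, 98, 96, 97, 97, 111, 138, 140, 143, 142, 144, 142, 146, 145, 138, 106, 115, 131, 158, 176, 180, 180, 179, 181, 181, 180, 179, 180, 179, 180, 179, 180, 180, 180, 179, 180, 178, 180, 180, 181, 179, 180, 181, 179, 178, 178, 180, 180, 180, 180, 180, 181, 167, 131, 135, 176, 184, 186, 187, 187, 186, 186, 186, 183, 187, 183, 175, 145, 122, 116, 132, 151, 153, 152, 150, 150, 149, 151, 147, 133, 98, 95, 95, 99, 102, 100, 100, 101, 100]
```

```bash
python3 -c "
from bench import job;print(job.finish_job())"
```

```text
the job is handed in; nothing more can be done
None
```

The grey disc is in the analyser's pocket, pressed against the pins with about 15.6 N. I let go, backed the arm off clear and handed the job in at about 31 s; that it lies flat is inferred from where it stopped and the wrist-camera edge readings, as the gripper hid the close view.

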